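Drive the worn bushing out of a bearing block with an ejector drift

ROBOT

A 6-joint arm with a two-finger parallel gripper is mounted at the origin on the work surface. World frame = base frame: x ahead of the robot, y to its left, z up, the work surface at z = 0. Lengths are in m, angles in rad, forces in N, time in s.
With the tool pointing down it reaches from about 0.2 to 0.875 m from the base axis. Payload 3.4 kg.
Tool frame: the origin (TCP) lies between the finger pads; the fingertips stand 25 mm ahead of it and the grasp point (between the pads) lies 6 mm ahead of it (r.nose_length is the z of the fingertips in the tool frame, in m); z points along the fingers, x is the direction in which the jaws open and shut, and the axes are right-handed (so a half turn about z gives the same grasp; the last joint's range is limited). The gripper opens to 94 mm and grips with 3 to 60 N. Pads are 16 mm wide; open, the fingers measure 119 mm over their backs; the gripper's body (75 mm by 177 mm) begins 78 mm behind the grasp point.
Start: joints at [-1.382, 0.276, 1.505, -0, 1.361, -0.121], TCP at [0.175, -0.548, 0.23] pointing down, gripper open.
Joint ranges: [-2.89, 2.89], [-0.75, 2.08], [0.22, 2.7], [-1.18, 4.32], [0.11, 2.71], [-2.7, 2.7]. Speed limits (rad/s): [2.57, 2.57, 3.14, 3.14, 3.14, 3.14].

INTERFACE

Orientations are given as a unit quaternion [w, x, y, z].
In Python, from plant import r, gripper_to, inverse_kinematics, vision, models, telemetry gives the robot as it stands. Calls block until the motion is done:
- r.move_to(position, orientation): joint-space move of the TCP to a pose.
- r.move_l(position, rot=None, vel=0.15, guard=None): straight line of the TCP; rot=None keeps the orientation; vel is the mean speed in m/s. With guard (N) it stops when the force on the tool has changed by that much, and returns True; else False.
- r.movej(angles): joint-space move.
- gripper_to(opening, f_grip=None): finger opening in m; f_grip is the grip in N (None keeps the last); returns when the fingers have stopped.
- r.hold(seconds).
- inverse_kinematics(position, orientation): joint angles nearest the present ones, or None.
- vision.snapshot(name): name is "side" or "top"; returns the picture (384x512x3 uint8, red, green, blue); there is no depth.
- vision.get_calibration(name): a dict with "fx", "fy", "cx", "cy" (pixels), "D" ([k1, k2, p1, p2, k3] as OpenCV has them; the pictures are not rectified), "position" and "orientation" of the camera in the world. Camera axes: x right, y down, z forward; pixel columns grow to the right and rows downward; lengths in m; the calibration is good to about 2 mm. A picture is of the moment at which its call begins. get_calibration takes no time and is no camera call.
A pose or a line that the arm cannot do raises r.PlanningError and nothing moves.
- r.sign_off(): hands the job in, once; it reports no verdict.
Trained networks look in the newest picture that a camera, given by its name, has taken for a name from the list of things; names that differ only in an ending like _2 or _b are one class to them, and where a whole thing is asked for, a point or a joint stands for the part that bears it (a point fixed in the world has none). Each returns a list of dicts, best first, with "score" (0 to 1); they miss things now and then, are a little off and sometimes report something else, mostly with a low value. They report only what shows in the picture. A call takes as long as a camera call.
- models.boxes_of(thing, camera): "at" ([x, y, z] in m, in world coordinates, good to about 4 mm: the middle of the surface that is visible of it).
- models.regions_of(thing, camera): "pixels" (384x512 bool, what is visible of it).
- models.mark_of(thing, camera): "at" ([x, y, z] in m, in world coordinates, good to about 4 mm: a listed point, or the origin of a listed thing).
Readings, each from a call of its own:
- telemetry.current_t(): time.
- telemetry.current_joints(): joint angles.
- telemetry.current_dq(): joint speeds.
- telemetry.current_joint_efforts(): joint torques, N m.
- telemetry.current_ee_pos(): TCP position.
- telemetry.current_tool_rot(): TCP orientation.
- telemetry.current_wrist_force(): force on the tool from outside, world axes, zero at the start.
- telemetry.current_torque(): the same for the moment, N m.
- telemetry.current_opening(): finger opening in m.
Only numpy, scipy, OpenCV 4.12 (cv2) and the standard library are available. Lean on these libraries where they do the work, as an engineer would, in place of code of your own. Each camera call takes 0.05 s, during which the arm holds its last target.

TASK

Take the thick red-handled ejector drift from the wooden rack and push it straight down through the bore of the blue bearing block to drive the brass bushing out of the block, down the tube below, until you feel it land firmly on the sprung catch pad hidden in the tube. Push gently, never with more than 25 N, so that the pad gives a millimetre or two but is not squashed. Then draw the drift out and put it back, fully home, in the rack hole it came from, leaving the thin punch and the other things on the bench alone.

Things in the scene. Friction and masses are not known exactly. Their poses are not given: they have to be found in the camera images.
- fixture: Press-out fixture bolted to the bench: dark base plate 130 x 110 x 12 mm, a steel guide tube 56 x 55 mm above it (slotted front and back), and on the tube a blue bearing block 84 x 84 x 45 mm whose top face is 135 mm above the bench. Origin: centre of its underside, below the bore; z up.
- bore (a point): Centre of the mouth of the vertical bore, at the top face of the blue block (z up). The bore is 25 mm in diameter with a small chamfer and runs 45 mm through the block, then on down the tube.
- bushing (a joint): Downward travel (m) of the brass bushing (24 mm diameter, 24 mm long, with a 11 mm dark hole in its top). At 0 its top lies 12 mm below the block's top face; it starts between 0 and 4 mm. It is fully out of the block, inside the tube, from 33 mm on. It sits tight: it slides at about 7 N plus about 1 N at 15 mm/s, and stays where it is left.
- bushing_top (a point): Centre of the bushing's top face. In the tube below it sits a red sprung catch pad, 23 mm in diameter, set at a different height each time and not measured: the bushing meets it after 34 to 70 mm of travel. Its spring then adds 5 N per mm pressed, over 10 mm. Press it 1 mm or more to land the bushing firmly; it then keeps pushing up on the bushing with up to about 8 N once the drift is gone.
- ejector: The ejector drift, standing upright in the rack: steel shank 18 mm in diameter and 100 mm long with a flat tip, above it a dark flange 40 mm in diameter and 6 mm thick, above that a red handle 22 mm in diameter and 45 mm long (whole length 151 mm, about 0.28 kg). Origin: centre of the flat tip; z along the drift to its handle. In the rack its flange rests on the rack's top face and the tip is 4 mm above the bench.
- ejector_grip (a point): Middle of the red handle, 128.5 mm above the tip and 22.5 mm above the top of the flange.
- rack: Fixed light-wood rack block, 170 mm (its x) by 70 mm (its y) by 104 mm tall; origin at the centre of its underside. Two through holes, 25 mm in diameter, at x = -45 mm and x = +45 mm on its middle line; one holds the ejector, the other the thin punch (which is where varies).
- punch: Thin pin punch with a blue handle in the rack's other hole: shank 8 mm in diameter, 80 mm long, the same flange and handle as the ejector. Not to be used. Origin: centre of its tip.
- bottle: Clear bottle with a green cap, 64 mm in diameter, 210 mm tall; stands on the bench. Origin: centre of its underside.
- hammer: Hammer lying on the bench. Origin: on its underside.
- spare_bushing: Loose spare brass bushing standing on the bench, 24 mm diameter, 24 mm tall. Origin: centre of its underside.
- driver: Screwdriver lying on the bench. Origin: on its underside.
- slug: Short aluminium bar end standing on the bench, 32 mm diameter, 30 mm tall. Origin: centre of its underside.

How it is judged:
On the way, in this order (a step that is already met when the one before it is completed fails the run):
1. the ejector's tip is in the bore, below the block's top face (horizontal distance between ejector and bore below 0.006 m and z of ejector in the frame of bore below -0.005 m), for 0.1 s.
2. the ejector, in the bore, has driven the bushing out of the block (33 mm of travel) (value of joint bushing above 0.033 m and horizontal distance between ejector and bore below 0.006 m and z of ejector in the frame of bore below -0.04 m), for 0.1 s.
At the end, for the whole second after the job is handed in: The bushing is out of the block (33 mm of travel or more) and rests firmly on the catch pad, which pushes on it with over 4 N (pressed 1 mm or more). The ejector is at rest in the rack hole it came from, within 8 mm of where it was, upright within 0.08 rad (value of joint bushing above 0.033 m and contact force between fixture and anything else above 4 N and distance of ejector from where it was at the start of the episode below 0.008 m and angle between ejector's own z axis and vertical below 0.08 rad and linear speed of ejector below 0.02 m/s); the robot touches nothing.
It fails at once if the ejector presses on the bushing or the block with more than 25 N (this squashes the pad) (contact force between ejector and fixture above 25 N).
It fails at once if the thin punch is moved by more than 20 mm (distance of punch from where it was at the start of the episode above 0.02 m).
It fails at once if another thing on the bench is moved by more than 30 mm (distance of any of bottle, hammer, spare_bushing, driver, slug from where it was at the start of the episode above 0.03 m).
It also fails if it takes over 61 s, if anything falls off the work surface, if the arm or the gripper's body presses on something with over 40 N, if the wrist force passes 120 N, or if a joint passes its speed limit or range.

## Working session

There is one attempt and no reset: what is moved stays moved. The work goes in short steps, each a Python script; the robot and the scene stay as the last script left them, time stands still between calls to the robot, and variables do not carry over. Pictures are saved under pics/ and viewed, and the job is handed in when it is done.

```bash
ls; mkdir -p pics; cat > h.py <<'E'
from plant import r, gripper_to, inverse_kinematics, vision, models, telemetry as T
import numpy as np, cv2
from scipy.spatial.transform import Rotation as R
def save(cam,name):
    im=vision.snapshot(cam); cv2.imwrite('pics/'+name,im[:,:,::-1]); return im
def cal(cam):
    c=vision.get_calibration(cam); K=np.array([[c['fx'],0,c['cx']],[0,c['fy'],c['cy']],[0,0,1.]])
    q=np.array(c['orientation']); Rm=R.from_quat(q[[1,2,3,0]]).as_matrix()
    return K,np.array(c['D'],float),np.array(c['position']),Rm
def proj(cam,P):
    K,D,p,Rm=cal(cam); rv,_=cv2.Rodrigues(Rm.T)
    return cv2.projectPoints(np.atleast_2d(P).astype(float),rv,-Rm.T@p,K,D)[0][:,0]
def onz(cam,uv,z):
    K,D,p,Rm=cal(cam); u=cv2.undistortPoints(np.array([[uv]],float),K,D)[0,0]
    d=Rm@np.array([u[0],u[1],1]); return p+d*(z-p[2])/d[2]
E
python3 - <<'E'
from h import *
for c in('top','side'):
    save(c,c+'0.png'); print(c,vision.get_calibration(c))
    for n in('bore','ejector','ejector_grip','punch','rack','fixture','bottle','bushing_top'):
        for d in models.mark_of(n,c)[:2]: print(n,np.round(d['at'],4),round(d['score'],2))
print(T.current_t(),T.current_wrist_force(),T.current_tool_rot(),r.nose_length)
E
```

```text
pics
top {'fx': 374.3504588663086, 'fy': 374.3504588663086, 'cx': 261.3505791953276, 'cy': 189.05774127320797, 'D': array([-0.11434633,  0.        ,  0.        ,  0.        ,  0.        ]), 'position': array([0.47786927, 0.00949509, 1.26342003]), 'orientation': array([ 0.02331138, -0.70387628,  0.70920168, -0.03236868])}
bore [0.4927 0.1809 0.1343] 0.82
ejector [ 0.5847 -0.1827  0.0043] 0.46
punch [ 0.4951 -0.2206  0.0259] 0.62
rack [ 0.5412 -0.2034  0.0022] 0.95
rack [0.5262 0.4006 0.0027] 0.56
fixture [ 0.491  0.179 -0.   ] 0.97
bottle [0.5242 0.4018 0.0026] 0.6
bushing_top [0.497  0.183  0.1182] 0.54
side {'fx': 390.89278535102403, 'fy': 390.89278535102403, 'cx': 259.2553168939025, 'cy': 193.99734815709664, 'D': array([-0.03377052,  0.        ,  0.        ,  0.        ,  0.        ]), 'position': array([ 0.28479027, -0.86125247,  0.87366303]), 'orientation': array([-0.41411967,  0.89398101, -0.159443  ,  0.06229582])}
bore [0.4915 0.1782 0.1348] 0.61
ejector_grip [ 0.5851 -0.184   0.1295] 0.75
ejector_grip [0.5285 0.4032 0.0009] 0.48
rack [ 0.5419 -0.203   0.0013] 0.9
fixture [0.4954 0.18   0.0017] 0.75
bottle [0.5257 0.4014 0.0009] 0.79
0.9 [-0.44753184 -0.59491117 -0.42288475] [ 2.86930913e-05  8.07721768e-01 -5.89563858e-01  4.55887758e-05] 0.025
```

View pics/top0.png

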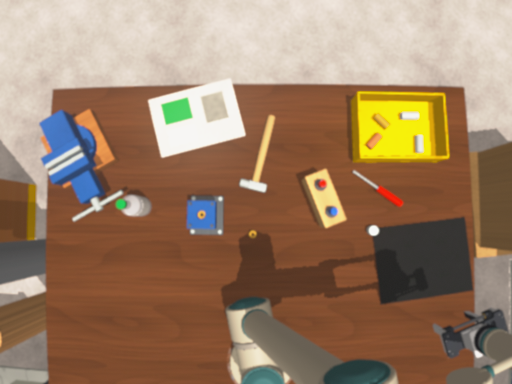

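View pics/side0.png

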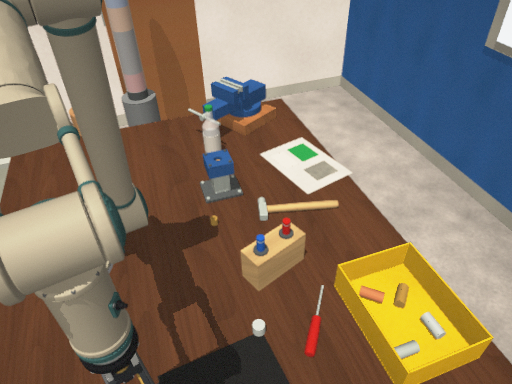

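The top view shows the red handle at about (321,184), the blue punch at (333,211) and the bore at (202,215). The side view shows the red handle at (286,228) and the block at (219,163). Next I'll zoom in and segment.

```bash
python3 - <<'E'
from h import *
for c in('top','side'):
    im=cv2.imread(f'pics/{c}0.png'); hsv=cv2.cvtColor(im,cv2.COLOR_BGR2HSV)
    w={'top':[(302,164,50),(180,192,50)],'side':[(240,205,70),(190,140,70)]}[c]
    t=[cv2.resize(im[y:y+s,x:x+s],(390,390),interpolation=cv2.INTER_CUBIC) for x,y,s in w]
    cv2.imwrite(f'pics/{c}_z.png',np.hstack(t))
    gr=onz(c,(321,184),.155) if c=='top' else None
    red=((hsv[...,0]<8)|(hsv[...,0]>172))&(hsv[...,1]>150)&(hsv[...,2]>90)
    blue=(abs(hsv[...,0].astype(int)-110)<14)&(hsv[...,1]>120)&(hsv[...,2]>60)
    for nm,m,(x,y,s) in(('red',red,w[0]),('punchblue',blue,w[0]),('block',blue,w[1])):
        mm=np.zeros(m.shape,np.uint8); mm[y:y+s,x:x+s]=m[y:y+s,x:x+s]
        v,u=np.nonzero(mm); 
        print(c,nm,len(u),u.mean().round(2),v.mean().round(2),u.min(),u.max(),v.min(),v.max(), onz(c,(u.mean(),v.mean()),.14 if nm!='block' else .135).round(4))
# predicted centroid of handle silhouette for mark estimate
def handle_pts(x,y):
    a=np.linspace(0,2*np.pi,60); return np.array([[x+.011*np.cos(t),y+.011*np.sin(t),z] for t in a for z in(.11,.155)])
def sil(c,P):
    q=proj(c,P); h=cv2.convexHull(q.astype(np.float32)); M=cv2.moments(h); return np.array([M['m10'],M['m01']])/M['m00'],q.min(0).round(1),q.max(0).round(1)
for c in('top','side'): print(c,sil(c,handle_pts(.5851,-.184)))
E
```

```text
top red 42 321.83 183.33 318 325 180 186 [ 0.5826 -0.1886  0.14  ]
top punchblue 36 332.86 210.61 330 336 208 213 [ 0.4997 -0.2206  0.14  ]
top block 644 201.72 214.22 187 215 200 228 [0.4921 0.1749 0.135 ]
side red 113 285.98 225.02 282 290 217 234 [ 0.5833 -0.1912  0.14  ]
side punchblue 108 260.15 242.69 256 264 234 251 [ 0.4983 -0.226   0.14  ]
side block 611 218.02 163.68 203 233 150 177 [0.4885 0.1476 0.135 ]
top (array([319.98526672, 182.69651282]), array([315.2, 178.4]), array([324.8, 187. ]))
side (array([285.51211783, 224.95536198]), array([281.2, 216.1]), array([289.9, 233.9]))
```

```bash
python3 -c "
import cv2,numpy as np
cv2.imwrite('pics/z.png',np.vstack([cv2.resize(cv2.imread('pics/top_z.png'),(600,300)),cv2.resize(cv2.imread('pics/side_z.png'),(600,300))]))"
```

```text
(no output)
```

View pics/z.png

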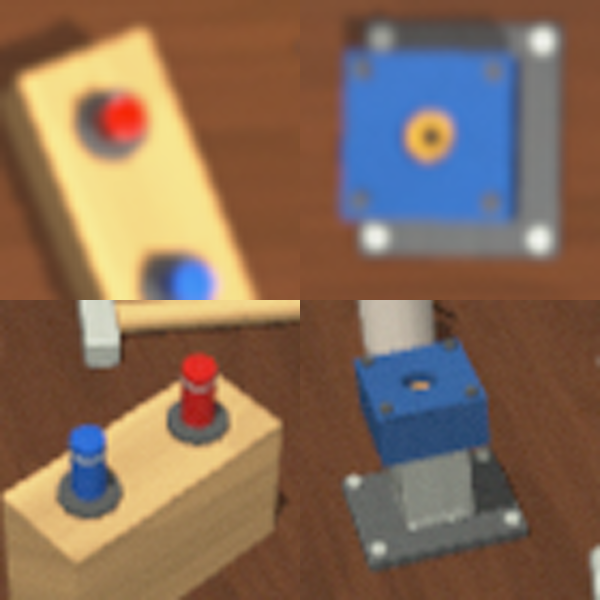

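```bash
cat >> h.py <<'E'
def down(ax):  # tool x along yaw ax, z down
    x=np.array([np.cos(ax),np.sin(ax),0]); z=np.array([0,0,-1.]); y=np.cross(z,x)
    q=R.from_matrix(np.c_[x,y,z]).as_quat(); return q[[3,0,1,2]]
E
python3 - <<'E'
from h import *
print('ring',onz('top',(201.7-.5,214.3-.5),.121),onz('top',(201.7,214.3),.121), 'side rim',onz('side',(190+(420-300)*70/300,140+(382-300)*70/300),.135))
rk=np.arctan2(.36,.933)
best=None
for k in (np.pi/2,-np.pi/2):
    q=down(rk+k); j1=inverse_kinematics([.584,-.186,.28],q); j2=inverse_kinematics([.492,.179,.31],q)
    print(k,q.round(3),None if j1 is None else np.round(j1,2),None if j2 is None else np.round(j2,2))
    if j1 is not None and j2 is not None:
        m=max(abs(j1[5]),abs(j2[5]))
        if best is None or m<best[0]: best=(m,q)
q=best[1]; np.save('q.npy',q); print(q)
gripper_to(.06,20)
r.move_to([.584,-.186,.28],q)
print(T.current_t(),T.current_ee_pos())
save('top','t1.png'); save('side','s1.png')
E
python3 -c "
import cv2,numpy as np
a=cv2.imread('pics/s1.png')[150:300,180:380];b=cv2.imread('pics/t1.png')[130:280,180:380]
cv2.imwrite('pics/z1.png',np.hstack([cv2.resize(a,(400,300)),cv2.resize(b,(400,300))]))"
```

```text
ring [0.49358218 0.17856507 0.121     ] [0.49205063 0.17703088 0.121     ] side rim [0.4950319  0.17201702 0.135     ]
1.5707963267948966 [0.    0.566 0.825 0.   ] [-0.42  0.31  1.33 -0.    1.5  -2.36] [ 0.22  0.16  1.46 -0.    1.52 -1.72]
-1.5707963267948966 [-0.     0.825 -0.566  0.   ] [-0.42  0.31  1.33 -0.    1.5   0.78] [ 0.22  0.16  1.46 -0.    1.52  1.42]
[-0.          0.82461627 -0.5656925   0.        ]
3.575 [ 0.58358035 -0.18700579  0.27986505]
```

View pics/z1.png

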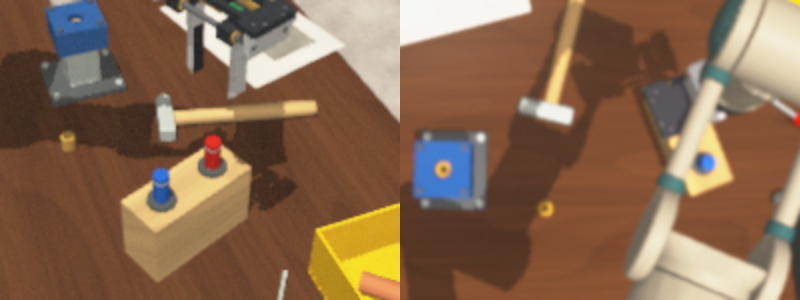

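The side view shows the open fingers above the red handle, which is at about (286,227) in the full frame. I'll descend with a guard and grip.

```bash
python3 - <<'E'
from h import *
print(T.current_ee_pos(),T.current_wrist_force())
g=r.move_l([.584,-.186,.1425],vel=.08,guard=8); print('guard',g,T.current_ee_pos())
if not g:
    print(gripper_to(.0,50)); r.hold(.3); print('open',T.current_opening(),T.current_ee_pos(),T.current_wrist_force(),T.current_torque(),T.current_t())
save('side','s2.png')
E
python3 -c "
import cv2,numpy as np
a=cv2.imread('pics/s2.png')[170:300,220:350]
cv2.imwrite('pics/z2.png',cv2.resize(a,(520,520)))"
```

```text
[ 0.58358691 -0.18706699  0.27989018] [1.00821734 0.19463282 1.31766052]
guard False [ 0.5843103  -0.18613862  0.14299553]
False
open 0.021089391868117736 [ 0.58408135 -0.1861266   0.14252174] [-0.37708559 -1.33574667 -0.0977083 ] [-0.13231279 -0.0684584   0.06219487] 6.525
```

View pics/z2.png

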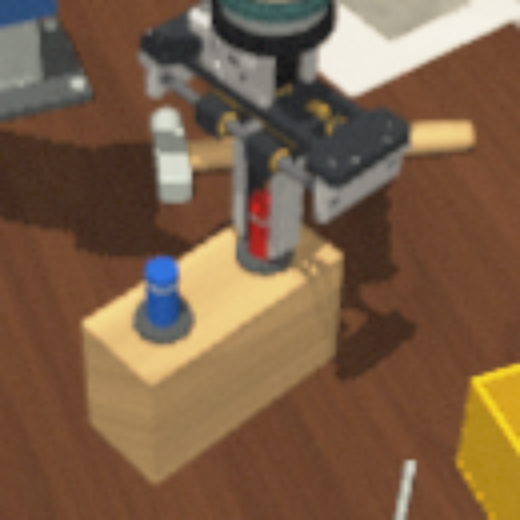

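The fingers hold the red handle just above the flange at about (286,228), with an opening of 21 mm. Now I'll lift and carry.

```bash
python3 - <<'E'
from h import *
q=np.load('q.npy')
gripper_to(.0,60)
print(r.move_l([.584,-.186,.315],vel=.15,guard=25)); r.hold(.2); print(T.current_wrist_force(),T.current_ee_pos(),T.current_opening())
r.move_to([.4925,.1795,.315],q)
r.move_l([.4925,.1795,.290],vel=.1); r.hold(.3)
print(T.current_t(),T.current_ee_pos(),T.current_wrist_force(),T.current_torque())
for c in('side','top'):
    save(c,c+'3.png')
    for n in('ejector','bore','ejector_grip'):
        for d in models.mark_of(n,c)[:2]: print(c,n,np.round(d['at'],4),round(d['score'],2))
E
python3 -c "
import cv2,numpy as np
a=cv2.imread('pics/side3.png')[100:200,170:270];b=cv2.imread('pics/top3.png')[170:270,150:250]
cv2.imwrite('pics/z3.png',np.hstack([cv2.resize(a,(400,400),interpolation=2),cv2.resize(b,(400,400),interpolation=2)]))"
```

```text
False
[ 0.78444429  0.55186712 -1.99411471] [ 0.58373271 -0.18587943  0.31415568] 0.02105042339650781
10.4 [0.49281332 0.17952417 0.2905538 ] [-0.29703465 -0.22954112 -2.2950277 ] [ 0.03234558  0.00069578 -0.02104954]
side ejector [0.4929 0.1807 0.1538] 0.71
side bore [0.4913 0.1784 0.1299] 0.78
side ejector_grip [0.4897 0.1811 0.2794] 0.47
top bore [0.4906 0.1831 0.1368] 0.74
```

View pics/z3.png

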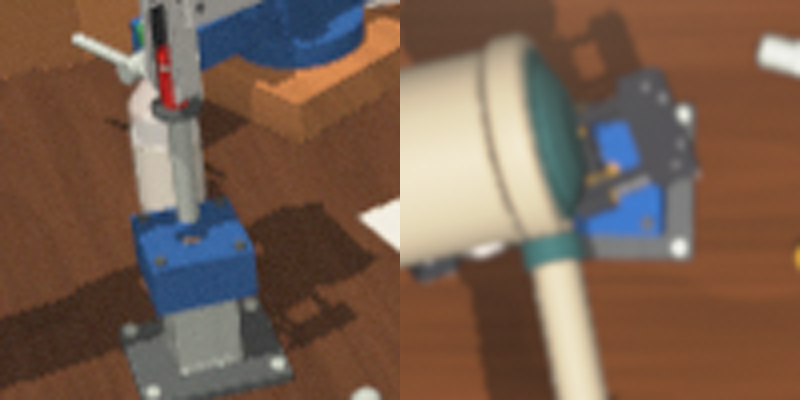

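```bash
cat > ov.py <<'E'
from h import *
def circ(x,y,z,rad): 
    a=np.linspace(0,2*np.pi,40); return np.c_[x+rad*np.cos(a),y+rad*np.sin(a),0*a+z]
def ov(f,out,cam,items,x0,y0,s,k):
    im=cv2.imread(f)[y0:y0+s,x0:x0+s]; im=cv2.resize(im,None,fx=k,fy=k,interpolation=cv2.INTER_CUBIC)
    for P,col in items:
        q=proj(cam,P); q=((q-[x0,y0]+.5)*k).round().astype(np.int32)
        cv2.polylines(im,[q[:,None]],False,col,1)
    return im
def sq(x,y,z,h,yaw):
    c,s=np.cos(yaw),np.sin(yaw); p=np.array([[-h,-h],[h,-h],[h,h],[-h,h],[-h,-h]])
    return np.c_[x+c*p[:,0]-s*p[:,1],y+s*p[:,0]+c*p[:,1],np.full(5,z)]
E
python3 - <<'E'
from ov import *
b=(.4925,.1795)
G=(0,255,0);Y=(0,255,255)
A=ov('pics/side0.png','', 'side',[(circ(*b,.135,.0125),G),(sq(*b,.135,.042,-.02),Y)],198,140,40,10)
B=ov('pics/side3.png','', 'side',[(circ(.4928,.1795,.152,.009),G),(circ(.4928,.1795,.252,.020),Y)],190,118,40,10)
C=ov('pics/top0.png','', 'top',[(circ(*b,.135,.0125),G),(sq(*b,.135,.042,-.02),Y)],180,194,40,10)
cv2.imwrite('pics/o1.png',cv2.resize(np.hstack([A,B]),(800,400))); cv2.imwrite('pics/o2.png',C)
E
```

```text
(no output)
```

View pics/o1.png

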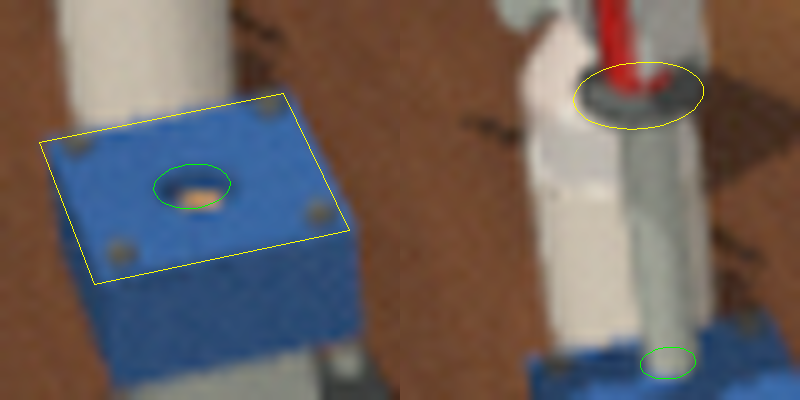

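View pics/o2.png

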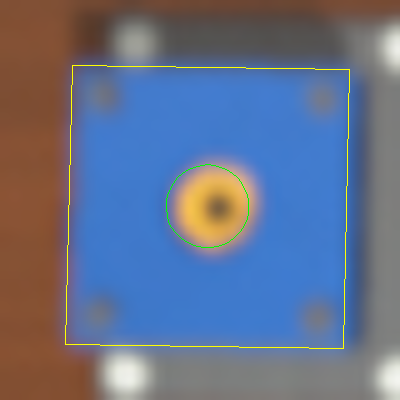

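The overlays agree to within about 1 mm: the side hole is at (217.5,158.8) and the tip at (217,154). I'll use the bore at (0.4925, 0.179) and make a guarded descent.

```bash
python3 - <<'E'
from h import *
r.move_l([.4925,.179,.282],vel=.05)
g=r.move_l([.4925,.179,.262],vel=.02,guard=4); r.hold(.1)
print(g,T.current_t(),T.current_ee_pos(),T.current_wrist_force(),T.current_torque(),T.current_opening())
save('side','s4.png')
E
python3 -c "
import cv2,numpy as np
a=cv2.imread('pics/s4.png')[110:190,180:260]
cv2.imwrite('pics/z4.png',cv2.resize(a,(560,560),interpolation=2))"
```

```text
False 12.3583 [0.49259359 0.17901675 0.26217394] [ 0.58839783 -0.48620761 -2.36759968] [-0.01480726 -0.02846441  0.00352631] 0.021235455362150168
```

View pics/z4.png

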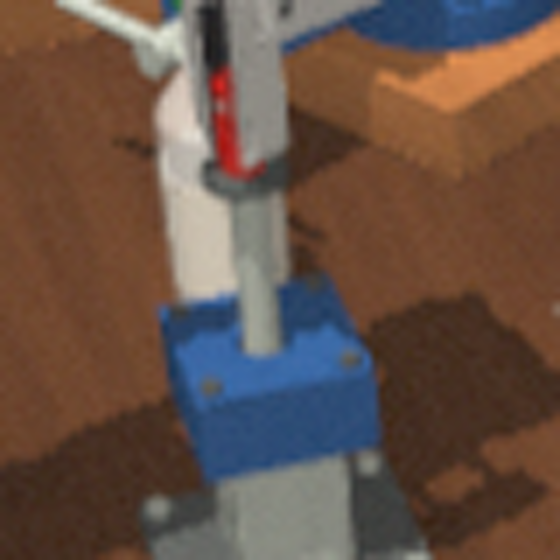

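The drift is in the bore with the tip at about z 0.124 and no contact force. Now I'll push slowly under guard.

```bash
python3 - <<'E'
from h import *
b=T.current_wrist_force()[2]
for i in range(4): r.hold(.05); b=(b+T.current_wrist_force()[2])/2
print('base',b); np.save('base.npy',b)
g=r.move_l([.4925,.179,.243],vel=.01,guard=14)
print(g,T.current_t(),T.current_ee_pos().round(4),T.current_wrist_force().round(2),T.current_torque().round(3),T.current_opening())
r.hold(.2); print(T.current_ee_pos().round(4),T.current_wrist_force().round(2))
E
```

```text
base -2.1740149639603006
False 14.6583 [0.4926 0.179  0.2429] [-0.62  0.69  3.19] [0.072 0.077 0.011] 0.020949630095086234
[0.4926 0.179  0.2429] [-0.37  0.55  3.74]
```

```bash
python3 - <<'E'
from h import *
b=float(np.load('base.npy')); z=.243
while z>.187 and T.current_t()<36:
    f=np.mean([T.current_wrist_force()[2]-b for _ in range(3)])
    z-=.010
    g=r.move_l([.4925,.179,z],vel=.011,guard=max(16-f,5))
    p=T.current_ee_pos(); w=T.current_wrist_force()
    print(g,round(T.current_t(),2),p.round(4),w.round(2),'push',round(w[2]-b,2))
    if g or w[2]-b>13: break
r.hold(.2); p=T.current_ee_pos();w=T.current_wrist_force(); print(p.round(4),'push',round(w[2]-b,2),w.round(2),T.current_opening())
E
```

```text
False 15.92 [0.4925 0.179  0.2328] [-0.36 -0.26  3.02] push 5.19
False 16.98 [0.4925 0.179  0.2229] [0.61 0.8  3.23] push 5.4
True 17.7 [0.4926 0.179  0.216 ] [ 0.13 -0.28  2.39] push 4.57
[0.4926 0.1791 0.216 ] push 3.82 [-0.27 -0.7   1.64] 0.02157386570296266
```

```bash
python3 - <<'E'
from h import *
b=float(np.load('base.npy')); z=T.current_ee_pos()[2]
def F(): 
    v=[]
    for _ in range(5): v.append(T.current_wrist_force()[2]-b); r.hold(.02)
    return np.mean(v)
print(F())
for i in range(8):
    z-=.0005; f=F()
    g=r.move_l([.4925,.179,z],vel=.005,guard=max(18.5-f,3)); f=F()
    print(g,round(T.current_t(),2),round(z,4),T.current_ee_pos().round(4),'push',round(f,2),T.current_opening())
    if f>14.5 or g: break
E
```

```text
4.109269680160444
False 18.52 0.2155 [0.4926 0.179  0.216 ] push 7.62 0.021198075365013162
False 18.93 0.215 [0.4926 0.1791 0.216 ] push 9.93 0.02082839601699196
False 19.35 0.2145 [0.4928 0.1791 0.216 ] push 11.67 0.021050303482505407
False 19.77 0.214 [0.4928 0.1791 0.2159] push 14.0 0.021061614287278048
False 20.18 0.2135 [0.4928 0.1792 0.2158] push 15.69 0.02136455543640622
```

```bash
python3 - <<'E'
from h import *
b=float(np.load('base.npy')); z=.2135
def F(): 
    v=[]
    for _ in range(5): v.append(T.current_wrist_force()[2]-b); r.hold(.02)
    return np.mean(v)
for i in range(6):
    z-=.0004; f=F()
    g=r.move_l([.4925,.179,z],vel=.004,guard=max(20-f,2.5)); f=F()
    print(g,round(T.current_t(),2),round(z,4),T.current_ee_pos().round(5),'push',round(f,2))
    if f>18: break
E
```

```text
False 20.61 0.2131 [0.49289 0.17917 0.21561] push 16.79
False 21.02 0.2127 [0.49291 0.17919 0.21545] push 18.36
```

Contact stiffness, travel (about 46 mm) and force (18 N) are all consistent with the pad. I'll withdraw and go back above the rack.

```bash
python3 - <<'E'
from h import *
q=np.load('q.npy')
g=r.move_l([.4927,.179,.315],vel=.08,guard=35); print(g,T.current_ee_pos().round(4),T.current_wrist_force().round(2))
r.move_to([.584,-.186,.315],q)
r.move_l([.584,-.186,.252],vel=.1); r.hold(.3)
print(T.current_t(),T.current_ee_pos(),T.current_wrist_force(),T.current_torque(),T.current_opening())
save('side','s6.png'); save('top','t6.png')
for d in models.mark_of('ejector','side')[:2]: print(np.round(d['at'],4),d['score'])
from ov import *
p=T.current_ee_pos(); z=p[2]-.1385
A=ov('pics/s6.png','','side',[(circ(p[0],p[1],z,.009),(0,255,0)),(circ(p[0],p[1],z+.1,.02),(0,255,255)),(circ(.584,-.186,.104,.0125),(255,0,255))],230,170,80,8)
cv2.imwrite('pics/o6.png',A[:,:640])
B=cv2.imread('pics/s6.png')[120:220,170:270]; cv2.imwrite('pics/b6.png',cv2.resize(B,(500,500),interpolation=2))
E
```

```text
False [0.4924 0.1789 0.3144] [-0.48  0.67 -2.57]
24.9333 [ 0.58422406 -0.1861307   0.2525729 ] [ 0.24126887 -0.29998212 -2.61542328] [ 0.02830971 -0.00504203 -0.05677565] 0.020962940815171586
[ 0.5871 -0.1849  0.1169] 0.68
```

```bash
python3 -c "
import cv2,numpy as np
a=cv2.imread('pics/o6.png');b=cv2.imread('pics/b6.png')
cv2.imwrite('pics/z6.png',np.hstack([cv2.resize(a,(480,480)),cv2.resize(b,(320,480))]))"
```

```text
(no output)
```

View pics/z6.png

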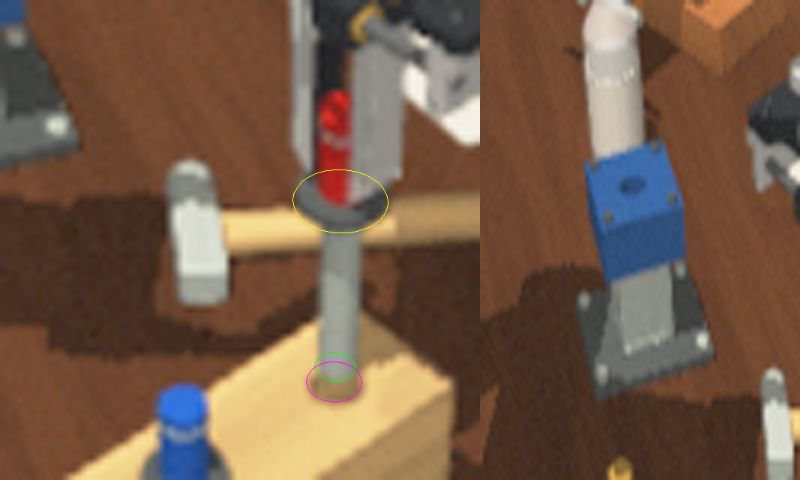

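The drift hangs straight with its tip above the vacated hole, and the bore now looks empty and dark. Next I'll insert it into the rack.

```bash
python3 - <<'E'
from h import *
g=r.move_l([.584,-.186,.149],vel=.06,guard=5); print(g,T.current_ee_pos().round(4),T.current_wrist_force().round(2))
if not g:
    g=r.move_l([.584,-.186,.1395],vel=.01,guard=4); r.hold(.1); print(g,T.current_ee_pos().round(4),T.current_wrist_force().round(2),T.current_torque().round(3),T.current_t())
save('side','s7.png')
B=cv2.imread('pics/s7.png')[170:270,230:330]; cv2.imwrite('pics/b7.png',cv2.resize(B,(500,500),interpolation=2))
E
```

```text
False [ 0.5842 -0.1861  0.1494] [-0.42 -0.17 -2.12]
True [ 0.584  -0.186   0.1425] [-0.06  1.09  6.72] [-0.012  0.072 -0.002] 27.7167
```

View pics/b7.png

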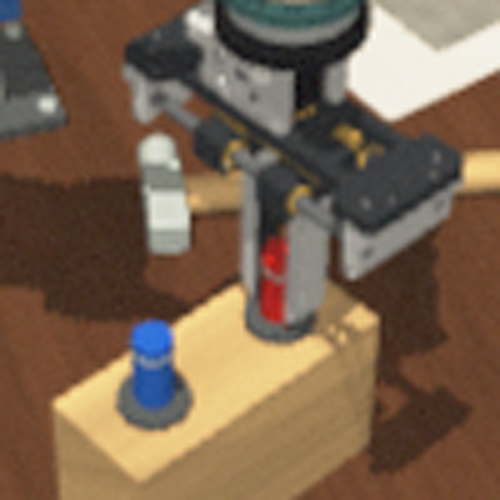

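The flange met the rack at the same height as at pickup (TCP 0.1425). I'll release and retreat.

```bash
python3 - <<'E'
from h import *
r.move_l([.584,-.186,.1425],vel=.01)
gripper_to(.06,10); r.hold(.2)
print(r.move_l([.584,-.186,.28],vel=.08,guard=10),T.current_ee_pos().round(4))
r.move_to([.35,-.45,.3],np.load('q.npy')); r.hold(.5)
print(T.current_t(),T.current_wrist_force())
save('side','s8.png'); save('top','t8.png')
a=cv2.imread('pics/s8.png')
B=a[200:300,230:330]; C=a[130:230,180:280]; cv2.imwrite('pics/b8.png',np.hstack([cv2.resize(x,(400,400),interpolation=2) for x in(B,C)]))
for nm in('s8','side0'):
    hsv=cv2.cvtColor(cv2.imread(f'pics/{nm}.png'),cv2.COLOR_BGR2HSV)[205:275,240:310]
    m=((hsv[...,0]<8)|(hsv[...,0]>172))&(hsv[...,1]>150)&(hsv[...,2]>90); v,u=np.nonzero(m); print(nm,len(u),u.mean()+240,v.mean()+205)
E
```

```text
False [ 0.5838 -0.1859  0.2795]
32.75 [ 0.24302341 -0.3860722   0.23923073]
s8 114 285.7894736842105 225.26315789473685
side0 113 285.98230088495575 225.01769911504425
```

View pics/b8.png

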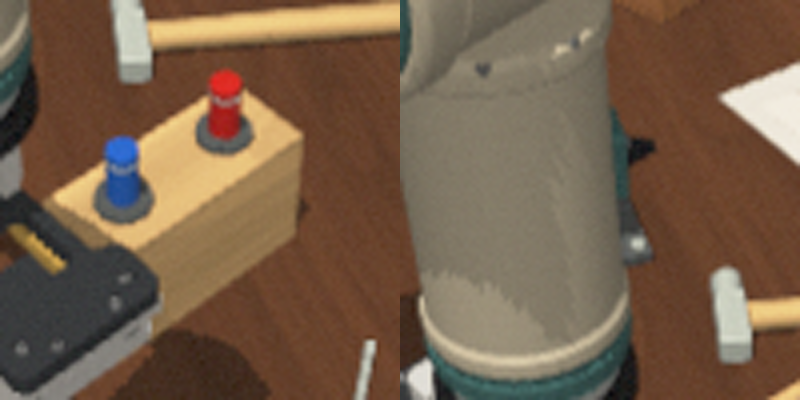

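View pics/s8.png

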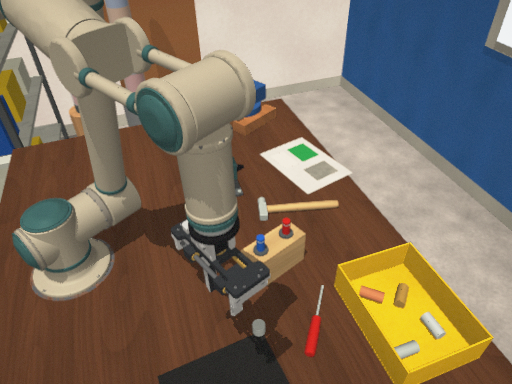

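The red drift is home, within 0.3 px of where it started. The gripper is clear, and the hammer, screwdriver and slug are where they were.

```bash
python3 - <<'E'
from h import *
print(r.sign_off(),T.current_t())
E
```

```text
the job is handed in; nothing more can be done
the job is handed in; nothing more can be done
```

I drove the brass bushing out of the blue block and pressed it onto the hidden catch pad. I then put the red drift back in its rack hole and handed the job in at about 33 s of the 61 s allowed. No verdict was given.

- **Pushing and landing:** The bushing slid at about 5–6 N of push, slightly under the 7 N given. It met firm resistance after about 46 mm of travel. I pressed to about 18 N, under the 25 N limit, and from the force I estimate the pad gave about 2 mm.
- **Pad contact, not seen:** I judged it from force and position alone, because the pad can't be seen. The stiffness came out at roughly 7–8 N/mm over a very short stroke, against the stated 5 N/mm, so that check agrees only roughly. When the 16 N guard first stopped the push, the force dropped to about 4 N; I then pressed on in small steps.
- **Drift:** Its flange met the rack at the same height as at pickup (TCP 0.1425 m). In the side picture the handle is within 0.3 px of where it started, and it stands upright.
- **Other things on the bench:** The punch, hammer, screwdriver and slug look unmoved in the last side picture. The arm hid the fixture, bottle and spare bushing in that picture. They looked in place in the side picture taken before the drift went back in the rack, and the bore was empty then. The gripper was open and clear of everything, with the wrist force near zero.

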